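# Set up the folding stock stand and stack two cartons back on its slope

### The job

Swing the folded backrest of the sloped stock stand up past its balance point, so that it stays back on its own. Then stack the two flat fastener cartons end-on to it: the longer one flat on the sloping deck and the shorter one squarely on top of it, each pushed right back until its end touches the backrest and left there by itself. Set them down gently, without dropping or ramming them, and leave the other things on the bench where they are.

Things in the scene. Friction and masses are not known exactly. Their poses are not given: they have to be found in the camera images.
- deck: steel deck of the fixed stock stand, 155 mm down the slope, 160 mm wide, sloping 20 degrees, nothing rising at its sides or front. Origin: on its surface, middle of its low edge, 50 mm above the bench, at the foot of the raised backrest's front face (plane x = 0). x: down the slope to the backrest (the high open front edge is at x = -155 mm); y: level, along the hinge; z: square to the deck, up.
- backrest (a joint): angle of the folding backrest about its hinge (along the deck's y, at deck x = -2 mm, z = 0): 0 folded flat on the deck (the start), grows as raised, 1.571 square to the deck on its stops (a limit), front face then on the deck's plane x = 0. Swings freely, lightly damped, hardly any friction; it balances at about 1.2 and falls on to its stops beyond that, back on to the deck below.
- back_panel: the backrest's steel panel, 150 mm wide, 4 mm thick, reaching 125 mm from the hinge; turns with the joint; the whole backrest weighs 0.47 kg. Its front face, the one the cartons lean on, is underneath while folded, 2 mm above the deck. Origin: middle of the hinge line; folded, its axes match the deck's.
- backrest_bar (a point): middle of the backrest's carrying bar: round, 10 mm thick, 100 mm long, parallel to the hinge, 183 mm from it (7 mm above the deck's plane while folded), a rod at each end joining it to the panel, 53 mm open between. Folded, it stands 25 mm clear of the deck's front edge, free beneath: take it from above or hook it from below. Raised, it tops the backrest. Its position only.
- carton_long: the longer flat cardboard carton, stiff, 145 (x) by 64 (y) by 50 mm high, 0.3 to 0.65 kg. Origin: centre of its underside; z up. Lies flat on the bench at first. On the slope it does not slide by itself.
- carton_short: the shorter flat cardboard carton, stiff, 120 (x) by 64 (y) by 42 mm high, 0.2 to 0.45 kg. Origin: centre of its underside; z up. Lies flat on the bench at first.
- square_box: square cardboard box, 90 x 90 x 72 mm high, closed; not to be moved; origin at the centre of its underside
- wheel: new grey grinding wheel lying flat, 125 mm across, 20 mm thick; not to be moved; origin at the centre of its underside
- tin: green tin standing, 76 mm across, 85 mm high; not to be moved; origin at the centre of its underside
- brush: wooden-handled brush lying flat, 200 mm long along its x axis; not to be moved; origin at the centre of its underside
- spanner: open-ended spanner lying flat, 200 mm long along its x axis; not to be moved; origin at the centre of its underside
- tape: roll of tape lying flat, 104 mm across, 48 mm high; not to be moved; origin at the centre of its underside
- goggles: safety goggles with a clear screen, 156 mm wide along their y axis, 70 mm high; not to be moved; origin at the centre of its underside
Mind the look-alikes: they are no part of the job. What is shaped like the carton_short but grey or pink is not meant. What is shaped like the carton_long but blue is not meant.

How it is judged:
By the outcome, as a careful person would: the job done as asked, in the order asked, and still so for the second after the job is handed in, with the robot touching nothing.
It also fails if it takes over 70 s, if anything falls off the work surface, if the arm or the gripper's body presses on something with over 40 N, if the wrist force passes 120 N, or if a joint passes its speed limit or range.

### The arm

A 7-joint arm with a two-finger parallel gripper is mounted at the origin on the work surface. World frame = base frame: x ahead of the robot, y to its left, z up, the work surface at z = 0. Lengths are in m, angles in rad, forces in N, time in s.
With the tool pointing down it reaches from about 0.425 to 0.875 m from the base axis. Payload 9.9 kg.
Tool frame: the origin (TCP) lies midway between the tips of the shut fingers; the grasp point (between the pads) lies 19 mm behind it (r.pinch_z is the z of the grasp point in the tool frame, in m); z points along the fingers, y is the line along which they close (so a half turn about z gives the same grasp; the last joint's range is limited). The gripper opens to 85 mm and grips with 20 to 120 N. Pads are 22 mm wide; open, the fingers measure 114 mm over their backs; the gripper's body (76 mm by 85 mm) begins 54 mm behind the grasp point. The pads swing forward as they close: fully open they stand 13 mm farther back than shut.
Start: joints at [1.162, 0.576, 0.025, 1.437, -0.015, 1.129, -0.057], TCP at [0.215, -0.64, 0.231] pointing down, gripper open.
Joint ranges: [-2.76, 2.76], [-0.34, 2.15], [-1.52, 1.57], [0.19, 2.46], [-1.09, 4.23], [0.17, 1.99], [-2.82, 2.82]. Speed limits (rad/s): [2.22, 2.22, 3.01, 3.01, 3.14, 3.14, 3.14].

### API

Orientations are given as a unit quaternion [w, x, y, z].
In Python, from rig import r, cams, finish_job gives the robot as it stands.
- The arm moves only by the shell command python3 -m jog 'ROWS' [FORCE]. ROWS is JSON, a list of rows, each a list of 3 entries, a list of its own where there are three numbers: the finger opening in m, from 0 to 0.0854, then the shift along the tool's x, y, z in m, then the turn, a rotation vector about the tool's x, y, z in rad. A call has 1 to 5 rows; each row is the pose to reach, as a shift and turn from the pose commanded when the call began, along the tool's axes at that moment; what a row does not reach only later rows make up. A row lasts 1/8 s, in which the tool goes at most 62.5 mm and 10.7 degrees, less where a joint would pass 70% of its speed; a pose out of reach is approached as far as the arm can. A call with a gripper value outside its range is refused whole. The fingers move at their own pace and stop on an object; FORCE is the grip in N (left out, the last holds). Time passes only in rows, so rows that repeat a pose let the fingers close. It gives the time, the measured TCP pose, the force, the opening and the grip force at its end, in the units of the state.
- r.get_state(): the state, without advancing time (a new reading comes with each control period).
- cams.snapshot(name): name is "side" or "top" or "wrist"; returns (picture, depth): 480x640x3 uint8, red, green, blue; 480x640 float32, m along the optical axis (not along the pixel's ray), 0 where there is no reading.
- cams.camera_model(name): a dict with "fx", "fy", "cx", "cy" (pixels), "world_from_camera" (4x4, takes a point from camera to world coordinates). Camera axes: x right, y down, z forward; pixel columns grow to the right and rows downward; lengths in m; the calibration is good to about 2 mm. The wrist camera is an equidistant fisheye: a pixel r from the principal point sees the ray r / f radians off the axis. A picture is of the moment at which its call begins: read the wrist's pose just before it. camera_model takes no time and is no camera call; for the wrist camera it gives the pose at the moment of the call.
- finish_job(): hands the job in; it is judged then, once.
The state is a dict: "time": time; "q": joint angles; "joint_vel": joint speeds; "effort": joint torques, N m; "position": TCP position; "eef_rot": TCP orientation; "contact_force": force on the tool from outside, world axes, zero at the start; "moment": the same for the moment, N m; "width": opening from 0.0 (shut) to 1.0 (fully open); "grip_force": force on a finger pad.
Only numpy, scipy, OpenCV 4.12 (cv2) and the standard library are available. Lean on these libraries where they do the work, as an engineer would, in place of code of your own. Each camera call takes 0.05 s, during which the arm holds its last target. There are 200 camera calls.

## Working session

There is one attempt and no reset: what is moved stays moved. The work goes in short steps, Python scripts to look and compute and a shell command to move; the robot and the scene stay as the last step left them, time stands still between calls to the robot, and variables do not carry over. Pictures are saved under pics/ and viewed, at most 10 in all, crops included, and the job is handed in when it is done.

```bash
ls; mkdir -p pics; python3 - <<'E'
from rig import r,cams
import cv2,numpy as np
s=r.get_state();print({k:np.round(v,3).tolist() for k,v in s.items()},r.pinch_z)
for n in("top","side"):
    p,d=cams.snapshot(n);cv2.imwrite(f"pics/{n}0.png",p[:,:,::-1]);np.save(f"pics/{n}0.npy",d)
    m=cams.camera_model(n);print(n,m["fx"],m["fy"],m["cx"],m["cy"],np.round(m["world_from_camera"],3).tolist(),(d>0).mean())
E
```

```text
pics
{'time': 0.0, 'q': [1.162, 0.577, 0.025, 1.438, -0.015, 1.129, -0.056], 'joint_vel': [-0.0, 0.001, -0.0, 0.001, -0.001, -0.002, -0.0], 'effort': [-0.001, -76.576, 2.25, -28.596, 0.015, 0.013, -0.0], 'position': [0.215, -0.639, 0.23], 'eef_rot': [-0.001, 0.987, 0.162, -0.0], 'contact_force': [0.876, 0.123, -1.332], 'moment': [-0.037, 0.023, -0.07], 'grip_force': 0.0, 'width': 1.0} -0.0187
top 554.1371398562907 554.1371398562907 319.7812522727045 239.59135064489647 [[0.007, -0.997, 0.071, 0.376], [-1.0, -0.007, -0.007, -0.062], [0.008, -0.071, -0.997, 1.81], [0.0, 0.0, 0.0, 1.0]] 0.996044921875
side 557.7243060556999 557.7243060556999 313.24865165738436 239.43411453945996 [[-0.712, -0.547, 0.441, -0.077], [-0.702, 0.568, -0.429, 0.482], [-0.016, -0.615, -0.788, 1.13], [0.0, 0.0, 0.0, 1.0]] 0.9961165364583333
```

View pics/top0.png

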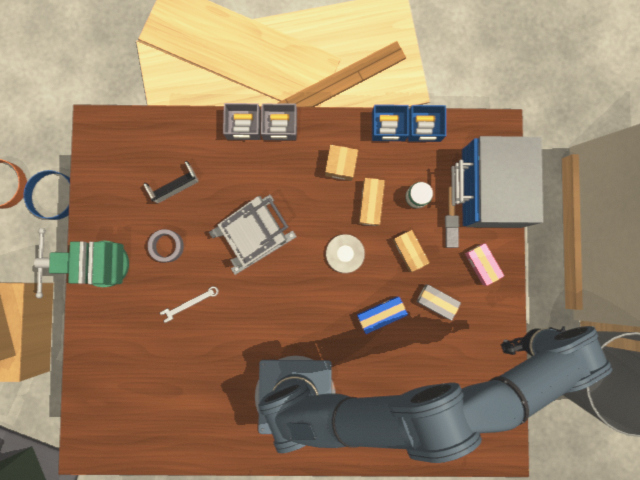

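View pics/side0.png

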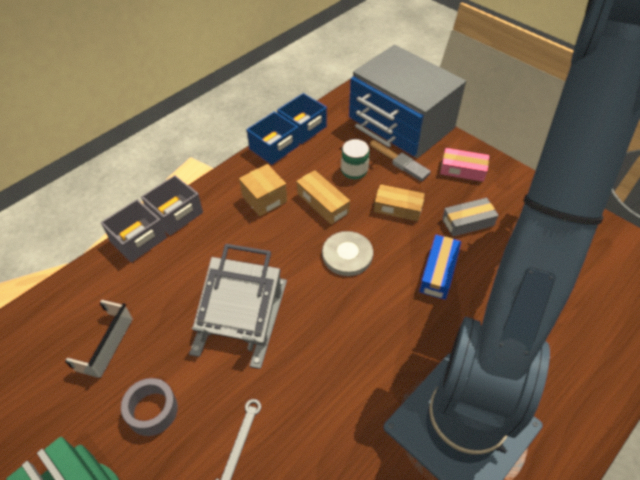

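The top view shows the stand at about (255,233) with its bar towards (280,208), the long carton at (372,201) and the short one at (410,251). The wheel is at (345,253) and the square box at (341,161). In the side view they are at (240,300), (323,196), (400,203), (347,253) and (263,190).

```bash
cat > h.py <<'E'
import numpy as np,cv2
from rig import r,cams
from scipy.spatial.transform import Rotation as R
def cloud(n,d,m):
    v,u=np.mgrid[:480,:640]
    P=np.stack([(u-m["cx"])/m["fx"]*d,(v-m["cy"])/m["fy"]*d,d],-1)
    W=np.array(m["world_from_camera"]);return P@W[:3,:3].T+W[:3,3]
def rect(xy):
    (cx,cy),(w,h),a=cv2.minAreaRect((xy*1000).astype(np.float32))
    if w<h:w,h,a=h,w,a+90
    return np.round([cx/1000,cy/1000,w,h,a],3)
def tool():
    s=r.get_state();q=s["eef_rot"];return np.array(s["position"]),R.from_quat([q[1],q[2],q[3],q[0]])
E
cat > m1.py <<'E'
from h import *
box={"top":{"long":(355,172,390,230),"short":(390,226,432,274),"blue":(355,292,410,335),"sq":(322,142,360,182)},
"side":{"long":(293,168,352,224),"short":(370,180,428,224),"sq":(238,162,290,216)}}
for n in("top","side"):
    p=cv2.imread(f"pics/{n}0.png");d=np.load(f"pics/{n}0.npy");C=cloud(n,d,cams.camera_model(n))
    for k,(a,b,c,e) in box[n].items():
        X=C[b:e,a:c].reshape(-1,3);X=X[X[:,2]>.02];h=np.percentile(X[:,2],80)
        T=X[abs(X[:,2]-h)<.006]
        print(n,k,"h",round(np.median(T[:,2]),4),rect(T[:,:2]),len(T))
    a,b,c,e=dict(top=(195,180,310,285),side=(180,235,295,370))[n]
    # bench level nearby
    print("bench",np.median(C[e-5:e,a:c,2]))
    X=C[b:e,a:c].reshape(-1,3);T=X[X[:,2]>.03];print(n,"stand",len(T),rect(T[:,:2]),T.min(0),T.max(0))
    # plane fit RANSAC-ish: light panel
    rng=np.random.default_rng(0);best=0
    for _ in range(500):
        t=T[rng.choice(len(T),3,False)];nn=np.cross(t[1]-t[0],t[2]-t[0]);L=np.linalg.norm(nn)
        if L<1e-4:continue
        nn/=L;nn*=np.sign(nn[2]);i=abs((T-t[0])@nn)<.003
        if i.sum()>best:best=i.sum();I=i
    Q=T[I];c0=Q.mean(0);nn=np.linalg.svd(Q-c0)[2][2];nn*=np.sign(nn[2])
    print("plane",c0.round(4),nn.round(4),"slope",np.degrees(np.arccos(nn[2])).round(2),"downhill yaw",np.degrees(np.arctan2(nn[1],nn[0])).round(2),I.sum())
    np.save(f"pics/stand_{n}.npy",T)
E
python3 m1.py; python3 - <<'E'
import cv2
p=cv2.imread("pics/top0.png")[180:285,200:305];q=cv2.imread("pics/side0.png")[235:370,180:300]
p=cv2.resize(p,(400,400),interpolation=2);q=cv2.resize(q,(356,400),interpolation=2)
cv2.imwrite("pics/crop0.png",cv2.hconcat([p,q]))
E
```

```text
top long h 0.0509 [  0.627  -0.24  146.47   63.705 173.6  ] 625
top short h 0.043 [  0.469  -0.367 120.088  65.242  27.892] 528
top blue h 0.0511 [  0.265  -0.273 144.627  64.078 114.163] 637
top sq h 0.0726 [ 7.5300e-01 -1.4000e-01  9.2184e+01  8.9168e+01  1.7026e+02] 557
bench -0.0008573631183776964
top stand 2958 [5.29000e-01 1.42000e-01 4.76729e+02 2.06523e+02 3.24040e+01] [ 0.3755941  -0.0618193   0.03284392] [0.69213319 0.32908355 1.80994818]
plane [0.5199 0.1473 0.0792] [-0.2043  0.3317  0.921 ] slope 22.93 downhill yaw 121.63 1131
side long h 0.0486 [  0.62   -0.281 149.477 149.206 174.065] 1001
side short h 0.0406 [  0.467  -0.368 121.102  69.215  27.461] 853
side sq h 0.0705 [ 7.48000e-01 -1.41000e-01  9.78640e+01  9.10610e+01  1.70148e+02] 889
bench -0.001090631965608324
side stand 5897 [2.99000e-01 3.15000e-01 7.98133e+02 2.01862e+02 1.41825e+02] [-0.07741556  0.02349275  0.03001215] [0.62865374 0.482256   1.1298332 ]
plane [0.5139 0.1459 0.0778] [-0.1878  0.3359  0.923 ] slope 22.63 downhill yaw 119.21 2804
```

View pics/crop0.png

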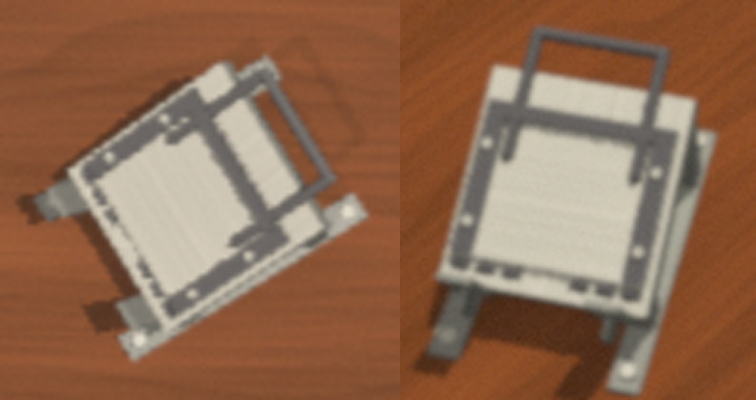

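The crops show the backrest folded, with the bar standing clear beyond the deck's high edge. The bar's ends are at crop (268,80)/(328,180) on the left and (540,30)/(665,48) on the right. I'll triangulate the bar and the deck corners.

```bash
cat > m2.py <<'E'
from h import *
def ray(n,u,v):
    m=cams.camera_model(n);W=np.array(m["world_from_camera"])
    return W[:3,3],W[:3,:3]@np.array([(u-m["cx"])/m["fx"],(v-m["cy"])/m["fy"],1])
def tri(a,b):
    A=[];B=[]
    for o,d in(a,b):
        d=d/np.linalg.norm(d);M=np.eye(3)-np.outer(d,d);A.append(M);B.append(M@o)
    X=np.linalg.lstsq(np.vstack(A),np.hstack(B),rcond=None)[0];g=np.linalg.norm(A[0]@X-B[0]);return X,g
s1=105/400;s2=120/356
f=lambda x,y:ray("top",200+x*s1-.4,180+y*s1-.4)
g=lambda x,y:ray("side",180+(x-400)*s2-.3,235+y*s2-.3)
P={}
for k,a,b in(("barL",(267,78),(540,31)),("barR",(329,180),(664,49)),("HL",(228,62),(493,66)),("HR",(325,237),(695,97)),("LL",(72,172),(438,280)),("LR",(165,328),(650,318))):
    P[k],e=tri(f(*a),g(*b));print(k,P[k].round(4),"gap mm",round(e*1000,1))
print("bar mid",(P["barL"]+P["barR"])/2,np.linalg.norm(P["barL"]-P["barR"]))
c=lambda v:np.degrees(np.arctan2(v[1],v[0]))
print("yaw down",c(P["LL"]-P["HL"]),c(P["LR"]-P["HR"]),"hinge-90",c(P["HR"]-P["HL"])+180, c(P["barR"]-P["barL"])+180,c(P["LR"]-P["LL"])+180)
print("W",np.linalg.norm(P["HL"]-P["HR"]),np.linalg.norm(P["LL"]-P["LR"]),"L",np.linalg.norm(P["HL"]-P["LL"]),np.linalg.norm(P["HR"]-P["LR"]))
ctr=sum(P[k] for k in("HL","HR","LL","LR"))/4;print("ctr",ctr)
# light panel mask rect in deck plane
for n in("top","side"):
    p=cv2.imread(f"pics/{n}0.png");T=cloud(n,np.load(f"pics/{n}0.npy"),cams.camera_model(n))
    sat=cv2.cvtColor(p,cv2.COLOR_BGR2HSV)
    M=(sat[...,1]<70)&(T[...,2]>.045)&(T[...,2]<.14)&(abs(T[...,0]-.53)<.13)&(abs(T[...,1]-.14)<.13)
    X=T[M]; 
    for y in(117,120,123):
        a=np.radians(y);dx=X[:,:2]@[np.cos(a),np.sin(a)];dy=X[:,:2]@[-np.sin(a),np.cos(a)]
        print(n,y,np.percentile(dx,[.3,99.7]).round(4),np.percentile(dy,[.3,99.7]).round(4))
E
python3 m2.py
```

```text
barL [0.6172 0.0807 0.1209] gap mm 0.5
barR [0.5338 0.0288 0.1252] gap mm 0.7
HL [0.635  0.1163 0.0933] gap mm 2.0
HR [0.491  0.0343 0.1096] gap mm 2.1
LL [0.5484 0.2513 0.0379] gap mm 1.2
LR [0.414  0.1666 0.0408] gap mm 4.1
bar mid [0.57549109 0.05478289 0.12306546] 0.09829665743849546
yaw down 122.69455489971662 120.22577720961257 hinge-90 29.660185747678867 31.92364210208035 32.22073489774198
W 0.16653750873173315 0.1589388529219778 L 0.16970642956045082 0.16787303973772114
ctr [0.52210862 0.14214967 0.07041692]
top 117 [-0.2177 -0.0096] [-0.6146 -0.4483]
top 120 [-0.2441 -0.0401] [-0.6059 -0.4442]
top 123 [-0.2711 -0.0673] [-0.5968 -0.4367]
side 117 [-0.2148 -0.0081] [-0.6118 -0.4449]
side 120 [-0.241  -0.0379] [-0.6028 -0.4409]
side 123 [-0.2681 -0.0662] [-0.5943 -0.4335]
```

Measurements agree with the text: bar at about (0.5755, 0.055, 0.122), deck downhill yaw about 121.5°, cartons 50 and 42 mm high. Next I'll work out the shift to above the bar.

```bash
cat >> h.py <<'E'
def frame(yaw_y,tilt=0):
    """tool rotation: y axis level at yaw_y deg, z down tilted about y so that tool z = -deck z when tilt=20"""
    a=np.radians(yaw_y);t=np.radians(tilt)
    y=np.array([np.cos(a),np.sin(a),0]);h=np.array([-np.sin(a),np.cos(a),0])
    z=np.array([0,0,-1])*np.cos(t)-h*np.sin(t);return R.from_matrix(np.stack([np.cross(y,z),y,z],1))
def plan(pos,Rt):
    p,Rc=tool();d=Rc.inv().apply(np.array(pos)-p);w=(Rc.inv()*Rt).as_rotvec()
    print("shift",d.round(4),"len",np.linalg.norm(d).round(3),"turn",w.round(4),"deg",np.degrees(np.linalg.norm(w)).round(1))
E
python3 -c "
from h import *
plan((.5755,.0548,.2),frame(-58.5))"
```

```text
shift [ 0.5629 -0.5428  0.0313] len 0.783 turn [-1.500e-03 -1.000e-04 -2.249e-01] deg 12.9
```

```bash
python3 -m jog '[[0.03,[0.043,-0.042,0.002],[0,0,0]],[0.03,[0.086,-0.083,0.005],[0,0,0]],[0.03,[0.13,-0.125,0.007],[0,0,0]],[0.03,[0.173,-0.167,0.01],[0,0,0]],[0.03,[0.216,-0.208,0.012],[0,0,0]]]' 30
python3 -m jog '[[0.03,[0.043,-0.042,0.002],[0,0,0]],[0.03,[0.086,-0.083,0.005],[0,0,0]],[0.03,[0.13,-0.125,0.007],[0,0,0]],[0.03,[0.173,-0.167,0.01],[0,0,0]],[0.03,[0.216,-0.208,0.012],[0,0,0]]]'
python3 -m jog '[[0.03,[0.043,-0.042,0.002],[0,0,-0.1]],[0.03,[0.086,-0.083,0.005],[0,0,-0.2]],[0.03,[0.131,-0.127,0.007],[0,0,-0.225]],[0.03,[0.131,-0.127,0.007],[0,0,-0.225]]]'
python3 - <<'E'
from h import *
s=r.get_state();print(np.round(s["q"],2))
m=cams.camera_model("wrist");p,d=cams.snapshot("wrist");cv2.imwrite("pics/w1.png",p[:,:,::-1]);np.save("pics/w1.npy",d)
print(m["fx"],m["cx"],m["cy"],np.round(m["world_from_camera"],3).tolist())
plan((.5755,.0548,.110),frame(-58.5))
E
```

```text
time: 0.72
position: [0.3543, -0.3717, 0.2191]
eef_rot: [-0.0, 0.987, 0.162, -0.0]
contact_force: [0.5, -0.5, 0.2]
width: 0.352
grip_force: 0.0
time: 1.35
position: [0.4925, -0.1058, 0.2071]
eef_rot: [-0.0, 0.987, 0.162, -0.0]
contact_force: [1.5, -1.1, 0.1]
width: 0.351
grip_force: 0.0
time: 1.85
position: [0.5766, 0.0607, 0.1995]
eef_rot: [-0.002, 0.961, 0.275, 0.0]
contact_force: [0.2, -0.4, 0.2]
width: 0.351
grip_force: 0.0
[-0.06  0.47 -0.19  1.74  0.1   0.95 -1.3 ]
371.64829954431775 320.8774384146903 243.06024096060273 [[0.528, -0.808, -0.26, 0.643], [-0.849, -0.503, -0.16, 0.102], [-0.002, 0.305, -0.952, 0.343], [0.0, 0.0, 0.0, 1.0]]
shift [-0.0015  0.0021  0.0895] len 0.09 turn [-0.0013  0.0005  0.0044] deg 0.3
```

View pics/w1.png

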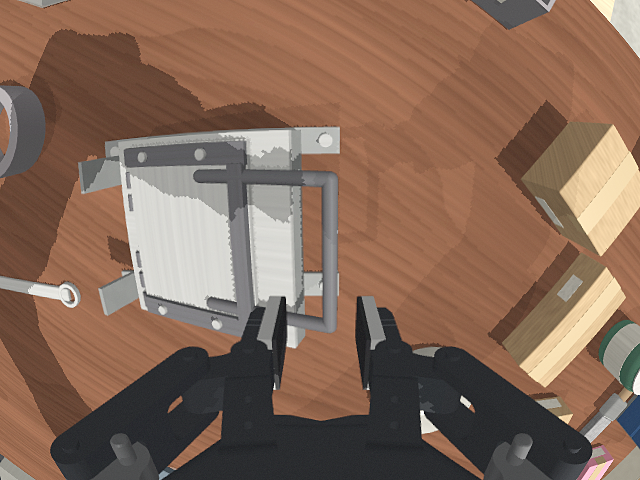

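The wrist view shows the fingers astride the bar's line: bar at column ~331 from (331,180) to (331,325), pads at 275 and 365, the tool level with the bar's lower part. I want the grip on the bar's middle, so I'll check that position with the wrist depth. The camera sits on the tool's +x side.

```bash
python3 - <<'E'
from h import *
m=cams.camera_model("wrist");d=np.load("pics/w1.npy");W=np.array(m["world_from_camera"])
for z in(.12,.124):
  for u,v in((331,177),(331,325)):
    a=np.array([u-m["cx"],v-m["cy"]]);q=np.hypot(*a)/m["fx"];ray=np.r_[a/np.hypot(*a)*np.sin(q),np.cos(q)]
    w=W[:3,:3]@ray;print(u,v,(W[:3,3]+w*(z-W[2,3])/w[2]).round(4))
print(tool()[0])
E
```

```text
331 177 [0.6197 0.0777 0.12  ]
331 325 [0.534  0.0237 0.12  ]
331 177 [0.6201 0.0781 0.124 ]
331 325 [0.5359 0.0251 0.124 ]
[0.57578729 0.05726155 0.19951711]
```

```bash
python3 -m jog '[[0.03,[0,0.004,0.03],[0,0,0]],[0.03,[0,0.004,0.06],[0,0,0]],[0.03,[0,0.004,0.088],[0,0,0]],[0.03,[0,0.004,0.088],[0,0,0]]]'
python3 -m jog '[[0.0,[0,0,0],[0,0,0]],[0.0,[0,0,0],[0,0,0]],[0.0,[0,0,0],[0,0,0]],[0.0,[0,0,0],[0,0,0]]]' 25
```

```text
time: 2.4
position: [0.5759, 0.0493, 0.1106]
eef_rot: [0.0, 0.963, 0.271, -0.002]
contact_force: [-0.4, 0.2, 0.1]
width: 0.352
grip_force: 0.0
time: 2.9
position: [0.5755, 0.0537, 0.113]
eef_rot: [-0.002, 0.962, 0.273, -0.001]
contact_force: [-8.8, 8.2, -1.4]
width: 0.104
grip_force: 25.9
```

```bash
python3 -m jog '[[0.0,[0,-0.0082,-0.0174],[0,0,0]],[0.0,[0,-0.0181,-0.0337],[0,0,0]],[0.0,[0,-0.0297,-0.049],[0,0,0]],[0.0,[0,-0.0428,-0.063],[0,0,0]],[0.0,[0,-0.0573,-0.0755],[0,0,0]]]'
```

```text
time: 3.52
position: [0.5462, 0.1, 0.1886]
eef_rot: [0.0, 0.962, 0.271, -0.001]
contact_force: [-5.2, 0.3, -7.8]
width: 0.103
grip_force: 24.2
```

```bash
python3 -m jog '[[0.0,[0,-0.0157,-0.0109],[0,0,0]],[0.0,[0,-0.0325,-0.0202],[0,0,0]],[0.0,[0,-0.0502,-0.0276],[0,0,0]],[0.0,[0,-0.0685,-0.0331],[0,0,0]],[0.0,[0,-0.0874,-0.0367],[0,0,0]]]'
python3 -m jog '[[0.0,[0,-0.0191,-0.0016],[0,0,0]],[0.0,[0,-0.0383,-0.0012],[0,0,0]],[0.0,[0,-0.0573,0.0012],[0,0,0]],[0.0,[0,-0.0759,0.0056],[0,0,0]],[0.0,[0,-0.0851,0.0085],[0,0,0]]]'
```

```text
time: 4.15
position: [0.5016, 0.1725, 0.2265]
eef_rot: [0.002, 0.963, 0.27, -0.0]
contact_force: [-6.3, -7.8, 7.3]
width: 0.103
grip_force: 26.0
time: 4.78
position: [0.4552, 0.2473, 0.2173]
eef_rot: [0.0, 0.962, 0.272, -0.001]
contact_force: [-12.2, -3.7, 9.3]
width: 0.103
grip_force: 27.1
```

```bash
python3 -m jog '[[0.04,[0,0,0],[0,0,0]],[0.04,[0,0,0],[0,0,0]],[0.04,[0,0,0],[0,0,0]],[0.04,[0,0,-0.04],[0,0,0]],[0.04,[0,0,-0.09],[0,0,0]]]'
python3 - <<'E'
from h import *
p,d=cams.snapshot("top");cv2.imwrite("pics/top1.png",p[:,:,::-1]);np.save("pics/top1.npy",d)
p,d=cams.snapshot("side");np.save("pics/side1.npy",d);q=p[:,:,::-1]
cv2.imwrite("pics/side1.png",q[200:380,140:320])
print(np.round(r.get_state()["q"],2))
tx=np.array([np.cos(np.radians(-6.4)),np.sin(np.radians(-6.4))])
b=np.array([.6265,-.240])-.02*tx
Rt=frame(-96.4,-15)
print(b,Rt.as_matrix()[:,2]); plan(np.r_[b,.15],Rt)
E
```

```text
time: 5.4
position: [0.4577, 0.2464, 0.3066]
eef_rot: [0.0, 0.963, 0.271, -0.001]
contact_force: [0.9, 0.8, -0.1]
width: 0.467
grip_force: 0.0
[-0.41  0.28 -0.23  1.71  0.07  1.15 -1.69]
[ 0.60662464 -0.23777062] [ 0.25720606 -0.02885028 -0.96592583]
shift [-0.1299  0.491   0.16  ] len 0.533 turn [-0.0893  0.2435  0.6561] deg 40.4
```

View pics/side1.png

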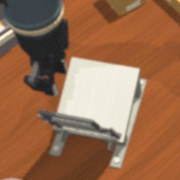

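The side view shows the backrest standing raised on its own, clear of the gripper. Now to the long carton.

```bash
python3 -m jog '[[0.085,[-0.014,0.055,0.01],[0,0,0]],[0.085,[-0.028,0.11,0.02],[0,0,0]],[0.085,[-0.043,0.165,0.03],[0,0,0]],[0.085,[-0.057,0.22,0.04],[0,0,0]],[0.085,[-0.07,0.27,0.05],[0,0,0]]]'
python3 -m jog '[[0.085,[-0.012,0.05,0.025],[-0.018,0.049,0.131]],[0.085,[-0.024,0.1,0.05],[-0.036,0.098,0.262]],[0.085,[-0.036,0.15,0.075],[-0.054,0.146,0.394]],[0.085,[-0.05,0.19,0.095],[-0.071,0.195,0.525]],[0.085,[-0.06,0.221,0.11],[-0.0893,0.2435,0.6561]]]'
python3 -m jog '[[0.085,[0,0,0],[0,0,0]],[0.085,[0,0,0],[0,0,0]]]'
cat > near.py <<'E'
from h import *
import sys
tag,cx,cy,hh,w=sys.argv[1],*map(float,sys.argv[2:6])
s=tool();m=cams.camera_model("wrist");p,d=cams.snapshot("wrist");cv2.imwrite(f"pics/{tag}.png",p[:,:,::-1])
W=np.array(m["world_from_camera"]);v,u=np.mgrid[:480,:640];a=u-m["cx"];b=v-m["cy"];rr=np.hypot(a,b)+1e-9;q=rr/m["fx"]
D=np.stack([a/rr*np.tan(q),b/rr*np.tan(q),np.ones_like(q)],-1)
P=(D*d[...,None])@W[:3,:3].T+W[:3,3];ok=(d>0)&(q<1.4)
M=ok&(abs(P[...,2]-hh)<.008)&(np.hypot(P[...,0]-cx,P[...,1]-cy)<w)
hsv=cv2.cvtColor(p,cv2.COLOR_RGB2HSV);M&=(hsv[...,0]>8)&(hsv[...,0]<30)&(hsv[...,1]>50)
T=P[M];print(len(T),"z",np.median(T[:,2]) if len(T) else None,rect(T[:,:2]) if len(T)>20 else "");print("tcp",s[0].round(4))
E
python3 near.py w2 .627 -.24 .05 .1
```

```text
time: 6.12
position: [0.5396, -0.0223, 0.2555]
eef_rot: [0.0, 0.963, 0.271, 0.0]
contact_force: [1.6, 0.2, 0.3]
width: 0.994
grip_force: 0.0
time: 6.75
position: [0.6029, -0.2426, 0.1447]
eef_rot: [0.01, 0.99, -0.058, 0.127]
contact_force: [0.1, -0.0, -0.7]
width: 0.997
grip_force: 0.0
time: 7.0
position: [0.6035, -0.239, 0.1459]
eef_rot: [0.01, 0.99, -0.054, 0.126]
contact_force: [0.9, -0.6, 0.6]
width: 0.997
grip_force: 0.0
18925 z 0.05095146661218658 [  0.629  -0.22  146.842 108.74  174.109]
tcp [ 0.6035 -0.239   0.1459]
```

View pics/w2.png

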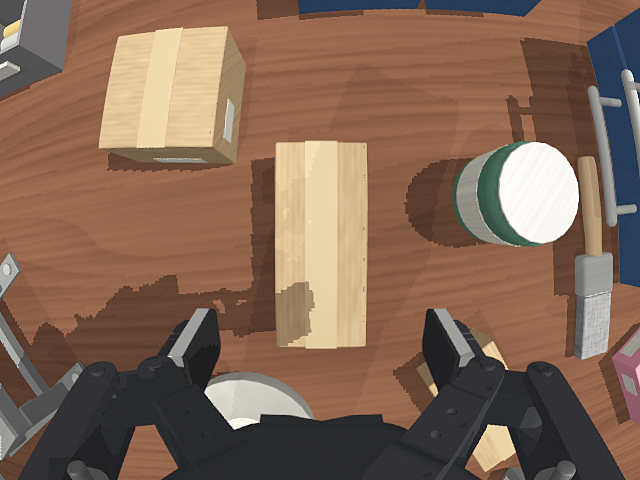

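The wrist view shows the long carton centred between the fingers: columns 277–367, rows 142–348, pads at 210 and 430. Next I'll refine its centre without the square box and plan the descent.

```bash
sed -i 's/^T=P\[M\]/n,L=cv2.connectedComponents(M.astype(np.uint8));B=np.bincount(L[L>0]).argmax() if n>1 else 0;M\&=L==B\nT=P[M]/' near.py
python3 near.py w3 .627 -.24 .05 .1; python3 - <<'E'
from h import *
tx=np.array([np.cos(np.radians(-6.2)),np.sin(np.radians(-6.2))])
plan(np.r_[np.array([.627,-.24])-.013*tx,.008],frame(-96.2,-15))
E
```

```text
18738 z 0.0509636265201992 [  0.627  -0.242 144.793  64.524 173.672]
tcp [ 0.6039 -0.2386  0.1463]
shift [-0.0253 -0.0016  0.1366] len 0.139 turn [0.0051 0.0065 0.0012] deg 0.5
```

```bash
python3 -m jog '[[0.085,[-0.006,0,0.034],[0.005,0.006,0]],[0.085,[-0.013,0,0.07],[0.005,0.006,0]],[0.085,[-0.019,0,0.105],[0.005,0.006,0]],[0.085,[-0.025,0,0.136],[0.005,0.006,0]],[0.085,[-0.025,0,0.136],[0.005,0.006,0]]]'
python3 -m jog '[[0.03,[0,0,0],[0,0,0]],[0.03,[0,0,0],[0,0,0]],[0.03,[0,0,0],[0,0,0]],[0.03,[0,0,0],[0,0,0]]]' 60
```

```text
time: 7.72
position: [0.6126, -0.2398, 0.0064]
eef_rot: [0.006, 0.99, -0.053, 0.128]
contact_force: [-0.4, 0.5, 0.4]
width: 0.997
grip_force: 0.0
time: 8.22
position: [0.6143, -0.2412, 0.01]
eef_rot: [0.008, 0.99, -0.054, 0.131]
contact_force: [-2.2, 2.5, 7.2]
width: 0.741
grip_force: 68.6
```

```bash
cat > deck.py <<'E'
from h import *
import sys
out=[]
for n in("top","side"):
    p,d=cams.snapshot(n);C=cloud(n,d,cams.camera_model(n));np.save(f"pics/c_{n}.npy",C)
    cv2.imwrite(f"pics/d_{n}.png",p[:,:,::-1])
    X=C[(abs(C[...,0]-.53)<.16)&(abs(C[...,1]-.14)<.16)&(C[...,2]>.02)&(C[...,2]<.3)]
    # deck: RANSAC restricted to ~20deg normals
    rng=np.random.default_rng(0)
    best=0
    for _ in range(2000):
        t=X[rng.choice(len(X),3,False)];nn=np.cross(t[1]-t[0],t[2]-t[0]);L=np.linalg.norm(nn)
        if L<1e-3:continue
        nn/=L;nn*=np.sign(nn[2]) or 1
        if not .88<nn[2]<.97:continue
        i=abs((X-t[0])@nn)<.003
        if i.sum()>best:best=i.sum();I=i
    Q=X[I];c0=Q.mean(0);nn=np.linalg.svd(Q-c0)[2][2];nn*=np.sign(nn[2])
    Q=X[abs((X-c0)@nn)<.004]
    print(n,"deck",len(Q),c0.round(4),"slope",np.degrees(np.arccos(nn[2])).round(2),"yaw",np.degrees(np.arctan2(nn[1],nn[0])).round(2))
    e=np.cross([0,0,1],nn);e/=np.linalg.norm(e);f=np.cross(nn,e)
    rc=rect(np.stack([Q@e,Q@f],1));print("inplane rect",rc)
    for yaw in(121,122,123):
        a=np.radians(yaw);dn=np.array([np.cos(a),np.sin(a),0]);ly=np.array([-np.sin(a),np.cos(a),0])
        x=Q@dn;y=Q@ly;hi=X[X[:,2]>.16];xh=hi@dn
        print(yaw,"x",np.percentile(x,[1,99]).round(4),"y",np.percentile(y,[1,99]).round(4),"high pts",len(hi),np.percentile(xh,[5,50,95]).round(4),np.percentile(hi@ly,[2,98]).round(4),hi[:,2].max().round(3))
E
python3 deck.py
```

```text
top deck 1643 [0.5249 0.1381 0.0766] slope 20.28 yaw 124.09
inplane rect [ -0.514   0.191 170.268 161.183  87.514]
121 x [-0.2235 -0.0764] y [-0.6007 -0.4441] high pts 354 [-0.0376 -0.0269 -0.0075] [-0.5849 -0.452 ] 0.232
122 x [-0.2325 -0.0854] y [-0.5984 -0.4413] high pts 354 [-0.0466 -0.0363 -0.0169] [-0.5843 -0.4513] 0.232
123 x [-0.2417 -0.0944] y [-0.5958 -0.4386] high pts 354 [-0.0557 -0.0452 -0.0256] [-0.5835 -0.4504] 0.232
side deck 4017 [0.5226 0.1339 0.0763] slope 19.81 yaw 123.17
inplane rect [-5.14000e-01  1.70000e-01  1.89653e+02  1.61740e+02  8.91080e+01]
121 x [-0.223  -0.0676] y [-0.5988 -0.4404] high pts 592 [-0.0331 -0.0142 -0.0057] [-0.5787 -0.4474] 0.228
122 x [-0.2319 -0.0768] y [-0.5958 -0.4376] high pts 592 [-0.0421 -0.0233 -0.0149] [-0.5782 -0.4467] 0.228
123 x [-0.2408 -0.0858] y [-0.5926 -0.4351] high pts 592 [-0.0511 -0.0321 -0.0239] [-0.5774 -0.4459] 0.228
```

```bash
python3 -c "
import cv2
p=cv2.imread('pics/d_top.png')[170:290,190:310];q=cv2.imread('pics/d_side.png')[230:380,170:320]
cv2.imwrite('pics/crop1.png',cv2.hconcat([cv2.resize(p,(400,400),interpolation=2),cv2.resize(q,(400,400),interpolation=2)]))"
```

```text
(no output)
```

View pics/crop1.png

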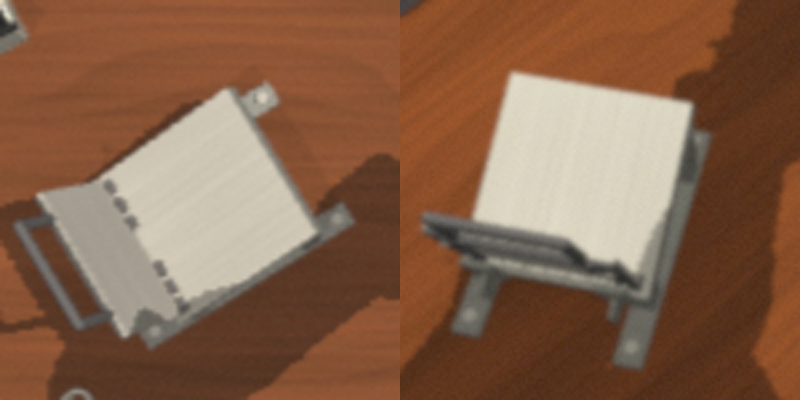

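The crops show the backrest standing square and the deck clear: high edge (230,90)–(320,235), bar (18,222)–(80,325) in the left crop. Deck frame: origin (0.486, 0.1995, 0.050), downhill yaw 121.8°, slope 20°. I'll save the grasp and plan the hover.

```bash
cat >> h.py <<'E'
import json
a=np.radians(121.8);s=np.radians(20)
X_=np.array([np.cos(s)*np.cos(a),np.cos(s)*np.sin(a),-np.sin(s)]);Y_=np.array([-np.sin(a),np.cos(a),0]);Z_=np.cross(X_,Y_)
DR=R.from_matrix(np.stack([X_,Y_,Z_],1));O=np.array([.4859,.1995,.050])
def save(n,pos,yaw):
    p,Rc=tool();Rk=R.from_euler("z",yaw,degrees=True)
    json.dump([(Rk.inv().apply(p-np.array(pos))).tolist(),(Rk.inv()*Rc).as_quat().tolist()],open(n+".json","w"))
def place(n,xyz,dp=0):
    t,q=json.load(open(n+".json"));c=O+DR.apply(xyz)
    plan(c+DR.apply(t),DR*R.from_quat(q))
def where(n):
    t,q=json.load(open(n+".json"));p,Rc=tool();Rk=Rc*R.from_quat(q).inv();c=p-Rk.apply(t)
    print(n,"in deck mm",(DR.inv().apply(c-O)*1000).round(1),"rot err deg",np.degrees((DR.inv()*Rk).as_rotvec()).round(2),"F deck",DR.inv().apply(r.get_state()["contact_force"]).round(1))
E
python3 - <<'E'
from h import *
save("long",(.627,-.242,0),-6.3)
print(json.load(open("long.json")))
place("long",(-.0925-.03,0,.07))
E
```

```text
[[-0.012772837465173395, -0.0005718633917180802, 0.010047095303970181], [0.9913566332586077, 0.0007052053261585936, 0.13119218534611288, 0.00037267105800211763]]
shift [-0.0675 -0.3458 -0.1857] len 0.398 turn [ 0.1987 -0.188  -2.2338] deg 128.9
```

```bash
python3 -m jog '[[0.03,[0.01,0,-0.038],[0,0,0]],[0.03,[0.02,0,-0.077],[0,0,0]],[0.03,[0.036,0,-0.135],[0,0,0]],[0.03,[0.036,0,-0.135],[0,0,0]]]'
python3 -c "
from h import *
place('long',(-.1225,0,.09));print(np.round(r.get_state()['q'],2))"
```

```text
time: 8.82
position: [0.6158, -0.2424, 0.1536]
eef_rot: [0.009, 0.989, -0.054, 0.134]
contact_force: [1.1, 0.4, -6.6]
width: 0.741
grip_force: 71.0
shift [-0.1053 -0.3521 -0.0682] len 0.374 turn [ 0.2069 -0.1889 -2.2341] deg 129.0
[ 0.32  0.52  0.02  1.84 -0.14  0.53 -1.23]
```

```bash
python3 -m jog '[[0.03,[-0.008,-0.028,-0.012],[0.016,-0.014,-0.17]],[0.03,[-0.017,-0.056,-0.024],[0.032,-0.029,-0.34]],[0.03,[-0.025,-0.084,-0.036],[0.047,-0.043,-0.51]],[0.03,[-0.034,-0.112,-0.048],[0.063,-0.058,-0.68]],[0.03,[-0.042,-0.141,-0.06],[0.079,-0.072,-0.85]]]'
python3 -c "
from h import *
place('long',(-.1225,0,.09))"
```

```text
time: 9.45
position: [0.5713, -0.0941, 0.1938]
eef_rot: [0.02, 0.927, 0.366, 0.081]
contact_force: [0.3, -0.0, -6.4]
width: 0.735
grip_force: 70.5
shift [ 0.1203 -0.1818  0.0024] len 0.218 turn [ 0.1149 -0.119  -1.3787] deg 79.6
```

```bash
python3 -m jog '[[0.03,[0.015,-0.023,-0.004],[0.014,-0.014,-0.17]],[0.03,[0.03,-0.046,-0.008],[0.028,-0.029,-0.34]],[0.03,[0.046,-0.07,-0.012],[0.043,-0.044,-0.51]],[0.03,[0.061,-0.093,-0.016],[0.057,-0.059,-0.68]],[0.03,[0.076,-0.115,-0.018],[0.07,-0.073,-0.85]]]'
python3 -c "
from h import *
place('long',(-.1225,0,.09))"
```

```text
time: 10.07
position: [0.5465, 0.0413, 0.2109]
eef_rot: [0.033, 0.696, 0.717, 0.02]
contact_force: [0.2, 0.4, -5.5]
width: 0.742
grip_force: 70.6
shift [ 0.0803 -0.0102  0.0183] len 0.083 turn [ 0.0456 -0.0447 -0.5285] deg 30.5
```

```bash
python3 -m jog '[[0.03,[0.026,-0.003,0.004],[0.015,-0.015,-0.176]],[0.03,[0.053,-0.007,0.01],[0.03,-0.03,-0.352]],[0.03,[0.0803,-0.0102,0.0183],[0.0456,-0.0447,-0.5285]],[0.03,[0.0803,-0.0102,0.0183],[0.0456,-0.0447,-0.5285]]]'
python3 - <<'E'
from h import *
where("long");place('long',(-.0925,0,.010))
p,d=cams.snapshot("side");C=cloud("side",d,cams.camera_model("side"));cv2.imwrite("pics/s2.png",cv2.resize(p[150:390,140:380,::-1],(500,500)))
E
```

```text
time: 10.58
position: [0.5355, 0.1233, 0.1897]
eef_rot: [0.037, 0.485, 0.874, -0.02]
contact_force: [0.8, -0.1, -5.4]
width: 0.738
grip_force: 70.5
long in deck mm [-120.4   -1.4   90.1] rot err deg [-0.05 -0.14  0.04] F deck [ 1.4 -0.6 -5.2]
shift [ 0.0059 -0.0015  0.0846] len 0.085 turn [ 0.0007 -0.0024  0.0009] deg 0.2
```

View pics/s2.png

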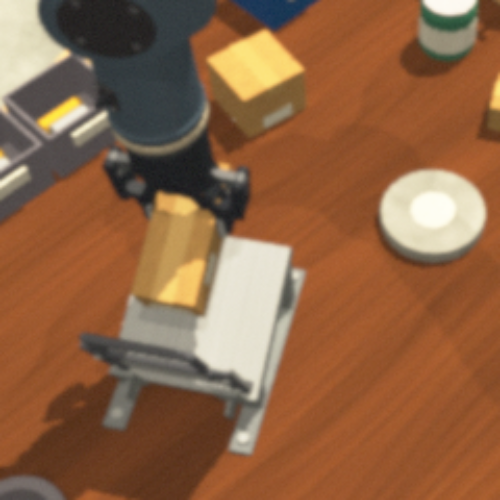

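The side view shows the carton held level with the slope above the deck, at (180,250) with the backrest at (165,360). I'll lower it to about 10 mm and check its lateral position by depth.

```bash
python3 -m jog '[[0.03,[0.002,-0.0015,0.025],[0,0,0]],[0.03,[0.004,-0.0015,0.05],[0,0,0]],[0.03,[0.006,-0.0015,0.07],[0,0,0]],[0.03,[0.006,-0.0015,0.084],[0,0,0]],[0.03,[0.006,-0.0015,0.084],[0,0,0]]]'
cat > chk.py <<'E'
from h import *
import sys
lo,hi=map(float,sys.argv[1:3])
for n in("top","side"):
    p,d=cams.snapshot(n);C=cloud(n,d,cams.camera_model(n));D=DR.inv().apply((C-O).reshape(-1,3)).reshape(480,640,3)
    hsv=cv2.cvtColor(p,cv2.COLOR_RGB2HSV)
    inb=(abs(D[...,1])<.1)&(D[...,0]>-.2)&(D[...,0]<.02)
    cart=inb&(hsv[...,0]>8)&(hsv[...,0]<30)&(hsv[...,1]>60)&(D[...,2]>lo)&(D[...,2]<hi)
    T=D[cart];gx=inb&(hsv[...,1]<60)&(abs(D[...,2])<.006)
    print(n,"carton",len(T),"zmed",np.median(T[:,2]).round(4) if len(T) else"","xy",[np.percentile(T[:,i],[1,99]).round(4) for i in(0,1)] if len(T) else"", rect(T[:,:2]) if len(T)>9 else"","deck y",np.percentile(D[gx][:,1],[1,99]).round(4) if gx.any() else "")
    b=(abs(D[...,1])<.06)&(abs(D[...,0])<.03)&(D[...,2]>.06)&(D[...,2]<.12)&(hsv[...,1]<70)
    if b.any():print(n,"panel x by z",[(np.round(z,2),np.median(D[b&(abs(D[...,2]-z)<.01)][:,0]).round(4)) for z in(.07,.09,.11) if (b&(abs(D[...,2]-z)<.01)).any()])
E
python3 chk.py .052 .07; python3 -c "
from h import *
where('long')"
```

```text
time: 11.25
position: [0.5362, 0.1176, 0.1062]
eef_rot: [0.038, 0.488, 0.872, -0.021]
contact_force: [-0.3, -0.6, -6.1]
width: 0.743
grip_force: 70.4
top carton 164 zmed 0.0594 xy [array([-0.1701, -0.1424]), array([-0.0326,  0.0307])] [-1.5600e-01 -1.0000e-03  6.5350e+01  2.8253e+01  8.5857e+01] deck y [-0.0817  0.0766]
top panel x by z [(np.float64(0.07), np.float64(0.0011)), (np.float64(0.09), np.float64(0.0018)), (np.float64(0.11), np.float64(0.0014))]
side carton 1411 zmed 0.0598 xy [array([-0.1628, -0.0235]), array([-0.0311,  0.033 ])] [-7.30000e-02  1.00000e-03  1.97889e+02  8.77380e+01  1.64031e+02] deck y [-0.0785  0.0802]
side panel x by z [(np.float64(0.07), np.float64(0.0074)), (np.float64(0.09), np.float64(0.0101)), (np.float64(0.11), np.float64(0.011))]
long in deck mm [-96.9  -0.3  11.3] rot err deg [-0.05  0.03 -0.41] F deck [ 1.3 -0.8 -5.6]
```

```bash
python3 -m jog '[[0.03,[-0.001,0,0.004],[0,0,0.007]],[0.03,[-0.002,0,0.0077],[0,0,0.007]],[0.03,[-0.002,0,0.0077],[0,0,0.007]]]'
python3 -m jog '[[0.03,[-0.0005,0,0.0019],[0,0,0]],[0.03,[-0.0005,0,0.0019],[0,0,0]]]'
python3 -c "
from h import *
where('long')"
```

```text
time: 11.72
position: [0.5381, 0.1161, 0.0995]
eef_rot: [0.038, 0.491, 0.87, -0.02]
contact_force: [-0.5, 0.5, -6.4]
width: 0.742
grip_force: 70.5
time: 11.98
position: [0.5384, 0.1158, 0.0977]
eef_rot: [0.038, 0.491, 0.87, -0.02]
contact_force: [0.1, 0.4, -6.1]
width: 0.74
grip_force: 70.5
long in deck mm [-96.4  -0.1   1. ] rot err deg [ 0.08  0.02 -0.75] F deck [ 2.3 -0.3 -5.7]
```

```bash
python3 -m jog '[[0.03,[0.0065,0,0.0017],[0,0,-0.013]],[0.03,[0.013,0,0.0035],[0,0,-0.013]],[0.03,[0.0193,0,0.0052],[0,0,-0.013]],[0.03,[0.0193,0,0.0052],[0,0,-0.013]],[0.03,[0.0193,0,0.0052],[0,0,-0.013]]]'
python3 -c "
from h import *
where('long')"
```

```text
time: 12.6
position: [0.5288, 0.1319, 0.091]
eef_rot: [0.038, 0.485, 0.873, -0.02]
contact_force: [1.2, -0.7, -4.9]
width: 0.742
grip_force: 70.5
long in deck mm [-76.5  -0.3   1. ] rot err deg [-0.12  0.04 -0.02] F deck [ 0.6 -0.7 -5. ]
```

Advance along the slope in 1 mm steps until the force shows contact.

```bash
python3 -m jog '[[0.03,[0.001,0,0.0002],[0,0,0]],[0.03,[0.0019,0,0.0005],[0,0,0]],[0.03,[0.0029,0,0.0008],[0,0,0]],[0.03,[0.0029,0,0.0008],[0,0,0]]]'
python3 -c "
from h import *
where('long')"
python3 -m jog '[[0.03,[0.0005,0,0.0001],[0,0,0]],[0.03,[0.001,0,0.0002],[0,0,0]],[0.03,[0.001,0,0.0002],[0,0,0]]]'
python3 -c "
from h import *
where('long')"
```

```text
time: 13.1
position: [0.5272, 0.1344, 0.0899]
eef_rot: [0.038, 0.485, 0.873, -0.02]
contact_force: [0.6, -0.4, -6.3]
width: 0.743
grip_force: 70.5
long in deck mm [-73.3  -0.3   1.1] rot err deg [-0.13  0.02 -0.02] F deck [ 1.6 -0.3 -6.1]
time: 13.48
position: [0.5268, 0.1352, 0.0896]
eef_rot: [0.038, 0.485, 0.873, -0.02]
contact_force: [-0.9, -0.5, -6.3]
width: 0.743
grip_force: 70.5
long in deck mm [-72.4  -0.3   1.1] rot err deg [-0.12  0.02 -0.03] F deck [ 2.2  1.  -5.9]
```

```bash
for k in 1; do python3 -m jog '[[0.03,[0.001,0,0.0002],[0,0,0]],[0.03,[0.0019,0,0.0005],[0,0,0]],[0.03,[0.0019,0,0.0005],[0,0,0]]]' >/dev/null
python3 -c "
from h import *
where('long')"
python3 -m jog '[[0.03,[0.001,0,0.0002],[0,0,0]],[0.03,[0.0019,0,0.0005],[0,0,0]],[0.03,[0.0019,0,0.0005],[0,0,0]]]' >/dev/null
python3 -c "
from h import *
where('long')"; done
```

```text
long in deck mm [-72.4  -0.2   1. ] rot err deg [-0.11  0.16 -0.1 ] F deck [-7.2  1.1 -2. ]
long in deck mm [-72.4  -0.2   0.9] rot err deg [-0.11  0.3  -0.17] F deck [-14.8   2.    1.7]
```

```bash
python3 -m jog '[[0.03,[-0.0024,0,-0.0006],[0,0,0]],[0.03,[-0.0024,0,-0.0006],[0,0,0]],[0.03,[-0.0027,0,0.0004],[0,0,0]],[0.03,[-0.0029,0,0.0013],[0,0,0]],[0.03,[-0.0029,0,0.0013],[0,0,0]]]' 
python3 -c "
from h import *
where('long')"
```

```text
time: 14.85
position: [0.527, 0.1351, 0.0886]
eef_rot: [0.039, 0.485, 0.873, -0.02]
contact_force: [-2.0, -5.8, 15.1]
width: 0.742
grip_force: 72.9
long in deck mm [-72.3  -0.5   0.1] rot err deg [-0.16  0.14 -0.08] F deck [-8.8  4.8 12.9]
```

```bash
python3 -m jog '[[0.03,[0.0005,0,-0.0017],[0,0,0]],[0.068,[0.0005,0,-0.0017],[0,0,0]],[0.085,[0.0005,0,-0.0017],[0,0,0]],[0.085,[0.0005,0,-0.0017],[0,0,0]]]' 
python3 -m jog '[[0.085,[0,0,-0.02],[0,0,0]],[0.085,[0,0,-0.06],[0,0,0]],[0.085,[0,0,-0.11],[0,0,0]],[0.085,[0,0,-0.16],[0,0,0]]]'
python3 chk.py .04 .06; python3 - <<'E'
from h import *
tx=np.array([np.cos(np.radians(27.7)),np.sin(np.radians(27.7))]);print(np.round(r.get_state()["q"],2))
plan(np.r_[np.array([.468,-.3675])-.013*tx,.15],frame(-62.3,-15))
E
```

```text
time: 15.35
position: [0.526, 0.1368, 0.089]
eef_rot: [0.038, 0.485, 0.873, -0.019]
contact_force: [-0.2, 0.1, -0.0]
width: 0.993
grip_force: 0.0
time: 15.85
position: [0.518, 0.1481, 0.2498]
eef_rot: [0.038, 0.485, 0.873, -0.02]
contact_force: [0.9, -0.3, 0.4]
width: 0.993
grip_force: 0.0
top carton 422 zmed 0.0496 xy [array([-0.1462, -0.0796]), array([-0.0336,  0.0294])] [-1.1300e-01 -2.0000e-03  7.0445e+01  6.4143e+01  3.9300e-01] deck y [-0.0816  0.0768]
side carton 1761 zmed 0.0493 xy [array([-0.1424, -0.0158]), array([-0.0313,  0.0323])] [-6.40000e-02 -2.00000e-02  1.62576e+02  1.06237e+02  1.79970e+02] deck y [-0.0789  0.0804]
side panel x by z [(np.float64(0.07), np.float64(0.0094)), (np.float64(0.09), np.float64(0.0104)), (np.float64(0.11), np.float64(0.011))]
[-0.03  0.38 -0.56  1.78  0.33  1.05 -0.16]
shift [-0.4002 -0.3323  0.1352] len 0.537 turn [-0.1352  0.2573  1.6459] deg 95.8
```

The long carton lies flat (top at 49.5 mm) and centred. Now for the short carton.

```bash
python3 -m jog '[[0.085,[-0.04,-0.033,0.004],[-0.013,0.026,0.164]],[0.085,[-0.08,-0.066,0.01],[-0.027,0.051,0.329]],[0.085,[-0.12,-0.1,0.015],[-0.04,0.077,0.494]],[0.085,[-0.16,-0.133,0.02],[-0.054,0.103,0.658]],[0.085,[-0.2,-0.166,0.03],[-0.068,0.129,0.823]]]'
python3 - <<'E'
from h import *
tx=np.array([np.cos(np.radians(27.7)),np.sin(np.radians(27.7))])
plan(np.r_[np.array([.468,-.3675])-.013*tx,.15],frame(-62.3,-15))
E
```

```text
time: 16.58
position: [0.4839, -0.1129, 0.2351]
eef_rot: [0.004, 0.794, 0.605, 0.057]
contact_force: [0.3, 0.3, 0.2]
width: 1.0
grip_force: 0.0
shift [-0.2651  0.0368  0.0657] len 0.276 turn [-0.0701  0.1349  0.8163] deg 47.6
```

```bash
python3 -m jog '[[0.085,[-0.053,0.007,0.013],[-0.014,0.027,0.163]],[0.085,[-0.106,0.015,0.026],[-0.028,0.054,0.327]],[0.085,[-0.159,0.022,0.039],[-0.042,0.081,0.49]],[0.085,[-0.212,0.03,0.052],[-0.056,0.108,0.653]],[0.085,[-0.2651,0.0368,0.0657],[-0.0701,0.1349,0.8163]]]'
python3 -m jog '[[0.085,[0,0,0],[0,0,0]],[0.085,[0,0,0],[0,0,0]]]' >/dev/null
python3 near.py w4 .468 -.3675 .042 .085
python3 - <<'E'
from h import *
tx=np.array([np.cos(np.radians(27.7)),np.sin(np.radians(27.7))])
plan(np.r_[np.array([.468,-.3675])-.013*tx,.008],frame(-62.3,-15))
E
```

```text
time: 17.2
position: [0.4576, -0.3738, 0.1493]
eef_rot: [-0.032, 0.963, 0.237, 0.126]
contact_force: [1.1, -0.0, 0.7]
width: 0.997
grip_force: 0.0
14168 z 0.04299459479565074 [  0.468  -0.37  120.496  63.701  27.574]
tcp [ 0.4579 -0.3713  0.1498]
shift [-0.0396  0.0016  0.1367] len 0.142 turn [-0.0025  0.0012  0.0075] deg 0.5
```

View pics/w4.png

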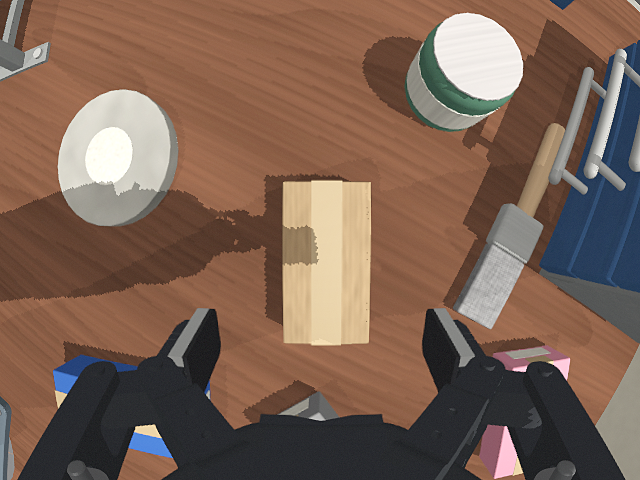

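The short carton is centred between the pads: columns 283–371, rows 181–345. The grey, pink and blue look-alikes stay clear. Descend and grip.

```bash
python3 -m jog '[[0.085,[-0.013,0.0038,0.035],[0,0,0.007]],[0.085,[-0.022,0.0038,0.07],[0,0,0.007]],[0.085,[-0.032,0.0038,0.105],[0,0,0.007]],[0.085,[-0.0416,0.0038,0.139],[0,0,0.007]],[0.085,[-0.0416,0.0038,0.139],[0,0,0.007]]]'
python3 -m jog '[[0.03,[0,0,0],[0,0,0]],[0.03,[0,0,0],[0,0,0]],[0.03,[0,0,0],[0,0,0]],[0.03,[0,0,0],[0,0,0]]]' 55
python3 - <<'E'
from h import *
save("short",(.468,-.370,0),27.6)
print(json.load(open("short.json"))[0])
E
python3 -m jog '[[0.03,[0.01,0,-0.038],[0,0,0]],[0.03,[0.02,0,-0.077],[0,0,0]],[0.03,[0.03,0,-0.115],[0,0,0]],[0.03,[0.047,0,-0.175],[0,0,0]],[0.03,[0.047,0,-0.175],[0,0,0]]]'
python3 -c "
from h import *
place('short',(-.095,0,.14));print(np.round(r.get_state()['q'],2))"
```

```text
time: 18.12
position: [0.4556, -0.3751, 0.0039]
eef_rot: [-0.034, 0.963, 0.238, 0.125]
contact_force: [0.6, 0.2, 0.8]
width: 0.995
grip_force: 0.0
time: 18.62
position: [0.4568, -0.3779, 0.0073]
eef_rot: [-0.031, 0.963, 0.237, 0.127]
contact_force: [-1.7, 1.6, 8.2]
width: 0.741
grip_force: 61.7
[-0.01353034971920147, -0.0018019481861651719, 0.007335069638177261]
time: 19.25
position: [0.4586, -0.3794, 0.1925]
eef_rot: [-0.027, 0.963, 0.237, 0.128]
contact_force: [0.4, -0.3, -2.7]
width: 0.74
grip_force: 62.2
shift [ 0.2975 -0.4486  0.042 ] len 0.54 turn [ 0.1508 -0.2606 -1.6445] deg 95.8
[ 0.87  0.46 -0.16  1.8  -0.24  0.79 -0.2 ]
```

```bash
python3 -m jog '[[0.03,[0.03,-0.045,0.0],[0.015,-0.026,-0.164]],[0.03,[0.06,-0.09,0.0],[0.03,-0.052,-0.329]],[0.03,[0.089,-0.135,0.0],[0.045,-0.078,-0.493]],[0.03,[0.119,-0.179,0.0],[0.06,-0.104,-0.658]],[0.03,[0.149,-0.224,0.0],[0.075,-0.13,-0.822]]]'
python3 -c "
from h import *
place('short',(-.1,0,.14))"
```

```text
time: 19.88
position: [0.4796, -0.1109, 0.2253]
eef_rot: [0.001, 0.791, 0.609, 0.058]
contact_force: [1.0, 0.4, -1.3]
width: 0.739
grip_force: 61.9
shift [ 0.2636 -0.0316  0.0194] len 0.266 turn [ 0.0692 -0.1377 -0.8177] deg 47.7
```

```bash
python3 -m jog '[[0.03,[0.053,-0.006,0.0],[0.014,-0.028,-0.164]],[0.03,[0.106,-0.012,0.0],[0.028,-0.055,-0.327]],[0.03,[0.159,-0.018,0.005],[0.042,-0.083,-0.491]],[0.03,[0.211,-0.025,0.012],[0.055,-0.11,-0.654]],[0.03,[0.2636,-0.0316,0.0194],[0.0692,-0.1377,-0.8177]]]'
python3 -m jog '[[0.03,[0,0,0],[0,0,0]],[0.03,[0,0,0],[0,0,0]]]'>/dev/null
python3 - <<'E'
from h import *
where("short");place("short",(-.085,0,.062))
E
```

```text
time: 20.5
position: [0.5187, 0.1522, 0.2274]
eef_rot: [0.038, 0.485, 0.873, -0.021]
contact_force: [1.5, -0.2, -3.1]
width: 0.736
grip_force: 61.9
short in deck mm [-102.3    0.   138.9] rot err deg [ 0.13 -0.06 -0.28] F deck [ 0.2  0.5 -1.9]
shift [-0.0032  0.0001  0.0788] len 0.079 turn [-0.0009 -0.0011 -0.0053] deg 0.3
```

```bash
python3 -m jog '[[0.03,[-0.001,0,0.025],[0,0,-0.005]],[0.03,[-0.002,0,0.05],[0,0,-0.005]],[0.03,[-0.003,0,0.068],[0,0,-0.005]],[0.03,[-0.003,0,0.0788],[0,0,-0.005]],[0.03,[-0.003,0,0.0788],[0,0,-0.005]]]'
python3 - <<'E'
from h import *
where("short")
for n in("top","side"):
    p,d=cams.snapshot(n);C=cloud(n,d,cams.camera_model(n));D=DR.inv().apply((C-O).reshape(-1,3)).reshape(480,640,3)
    hsv=cv2.cvtColor(p,cv2.COLOR_RGB2HSV);m=(abs(D[...,1])<.06)&(D[...,0]>-.2)&(D[...,0]<.01)&(hsv[...,0]>8)&(hsv[...,0]<30)&(hsv[...,1]>60)
    cv2.imwrite(f"pics/e_{n}.png",p[:,:,::-1])
    for k,a,b in(("short top",.095,.112),("long top",.044,.056),("short side",.065,.09),("long side",.012,.04)):
        T=D[m&(D[...,2]>a)&(D[...,2]<b)]
        if len(T)>20:print(n,k,len(T),"z",np.median(T[:,2]).round(4),"x",np.percentile(T[:,0],[2,98]).round(4),"y",np.percentile(T[:,1],[2,98]).round(4))
E
```

```text
time: 21.38
position: [0.524, 0.1413, 0.1491]
eef_rot: [0.038, 0.486, 0.873, -0.021]
contact_force: [0.2, 0.4, -2.0]
width: 0.738
grip_force: 62.2
short in deck mm [-85.7   0.1  62. ] rot err deg [ 0.07 -0.06 -0.1 ] F deck [ 0.8 -0.4 -1.8]
top short top 131 z 0.1032 x [-0.1459 -0.1224] y [-0.0336  0.0283]
top long top 55 z 0.0488 x [-0.1456 -0.1053] y [-0.0339  0.0292]
top short side 56 z 0.0774 x [-0.1465 -0.1161] y [-0.0327  0.0286]
top long side 80 z 0.0272 x [-0.1464 -0.1031] y [-0.0322  0.0294]
side short top 1364 z 0.1037 x [-0.1132 -0.0244] y [-0.0323  0.0308]
side long top 241 z 0.0493 x [-0.0958 -0.0133] y [-0.0288  0.0324]
side short side 164 z 0.079 x [-0.0977 -0.0232] y [-0.0287  0.0421]
side long side 153 z 0.0263 x [-0.1185 -0.0136] y [0.0307 0.0332]
```

Short and long cartons line up within 1 mm in y. I'll lower to about 1.5 mm above the long one, then advance to just short of contact.

```bash
python3 -m jog '[[0.03,[-0.0014,0,0.005],[0,0,-0.001]],[0.03,[-0.0027,0,0.0101],[0,0,-0.001]],[0.03,[-0.0027,0,0.0101],[0,0,-0.001]]]' >/dev/null
python3 -c "
from h import *
where('short')"
python3 -m jog '[[0.03,[0.006,0,0.0015],[0,0,0]],[0.03,[0.012,0,0.003],[0,0,0]],[0.03,[0.018,0,0.0046],[0,0,0]],[0.03,[0.0222,0,0.0058],[0,0,0]],[0.03,[0.0222,0,0.0058],[0,0,0]]]' >/dev/null
python3 -c "
from h import *
where('short')"
```

```text
short in deck mm [-85.   -0.4  51.8] rot err deg [ 0.01 -0.06  0.03] F deck [ 0.6  0.5 -1.5]
short in deck mm [-61.5  -0.7  52.5] rot err deg [-0.05 -0.07  0.08] F deck [-0.3  0.3 -2. ]
```

```bash
python3 -m jog '[[0.03,[0.001,0,0.0003],[0,0,0]],[0.03,[0.0019,0,0.0005],[0,0,0]],[0.03,[0.0019,0,0.0005],[0,0,0]]]' >/dev/null
python3 -c "
from h import *
where('short')"
python3 -m jog '[[0.03,[0.0005,0,0.0002],[0,0,0]],[0.03,[0.001,0,0.0003],[0,0,0]],[0.03,[0.001,0,0.0003],[0,0,0]]]' >/dev/null
python3 -c "
from h import *
where('short')"
```

```text
short in deck mm [-60.4  -0.7  52.3] rot err deg [-0.03 -0.04  0.01] F deck [-1.4  0.1 -1.4]
short in deck mm [-60.4  -0.7  52.2] rot err deg [-0.03  0.04 -0.03] F deck [-6.6  1.   1.8]
```

Contact at the backrest. Ease off a little and lower on to the long carton.

```bash
python3 -m jog '[[0.03,[-0.001,0,-0.0003],[0,0,0]],[0.03,[-0.0013,0,0.0007],[0,0,0]],[0.03,[-0.0015,0,0.0017],[0,0,0]],[0.03,[-0.0017,0,0.0022],[0,0,0]],[0.03,[-0.0017,0,0.0022],[0,0,0]]]' >/dev/null
python3 -c "
from h import *
where('short')"
python3 -m jog '[[0.03,[-0.0003,0,0.001],[0,0,0]],[0.03,[-0.0003,0,0.001],[0,0,0]],[0.03,[-0.0003,0,0.001],[0,0,0]]]' >/dev/null
python3 -c "
from h import *
where('short')"
```

```text
short in deck mm [-60.4  -1.   50.2] rot err deg [-0.08 -0.03  0.  ] F deck [-6.8  1.6  5.9]
short in deck mm [-60.4  -1.   50.1] rot err deg [-0.11 -0.01  0.01] F deck [-8.9  6.1 17.4]
```

```bash
python3 -m jog '[[0.03,[0.0004,0,-0.0015],[0,0,0]],[0.068,[0.0004,0,-0.0015],[0,0,0]],[0.085,[0.0004,0,-0.0015],[0,0,0]],[0.085,[0.0004,0,-0.0015],[0,0,0]]]' 
python3 -m jog '[[0.085,[0,0,-0.02],[0,0,0]],[0.085,[0,0,-0.06],[0,0,0]],[0.085,[-0.04,0,-0.11],[0,0,0]],[0.085,[-0.09,0,-0.13],[0,0,0]],[0.085,[-0.15,0,-0.13],[0,0,0]]]'
python3 -m jog '[[0.085,[-0.06,0,0],[0,0,0]],[0.085,[-0.12,0,0],[0,0,0]],[0.085,[-0.12,0,0],[0,0,0]]]'
python3 - <<'E'
from h import *
for n in("top","side"):
    p,d=cams.snapshot(n);C=cloud(n,d,cams.camera_model(n));D=DR.inv().apply((C-O).reshape(-1,3)).reshape(480,640,3)
    hsv=cv2.cvtColor(p,cv2.COLOR_RGB2HSV);m=(abs(D[...,1])<.06)&(D[...,0]>-.2)&(D[...,0]<.01)&(hsv[...,0]>8)&(hsv[...,0]<30)&(hsv[...,1]>60)
    cv2.imwrite(f"pics/f_{n}.png",p[:,:,::-1])
    for k,a,b in(("short top",.085,.1),("long top",.044,.056)):
        T=D[m&(D[...,2]>a)&(D[...,2]<b)]
        if len(T)>20:print(n,k,len(T),"z",np.median(T[:,2]).round(4),"x",np.percentile(T[:,0],[1,99]).round(4),"y",np.percentile(T[:,1],[2,98]).round(4),rect(T[:,:2]))
p=cv2.imread('pics/f_top.png')[170:290,190:310];q=cv2.imread('pics/f_side.png')[230:380,170:320]
cv2.imwrite('pics/crop2.png',cv2.hconcat([cv2.resize(p,(400,400),interpolation=2),cv2.resize(q,(400,400),interpolation=2)]))
E
```

```text
time: 24.72
position: [0.5138, 0.1591, 0.1291]
eef_rot: [0.038, 0.485, 0.874, -0.021]
contact_force: [-0.2, 0.4, 0.2]
width: 0.99
grip_force: 0.0
time: 25.35
position: [0.5884, 0.0416, 0.2743]
eef_rot: [0.039, 0.484, 0.874, -0.019]
contact_force: [0.9, 0.7, 0.1]
width: 0.994
grip_force: 0.0
time: 25.72
position: [0.6515, -0.0662, 0.2812]
eef_rot: [0.038, 0.488, 0.871, -0.022]
contact_force: [0.9, 0.3, -0.5]
width: 0.994
grip_force: 0.0
top short top 785 z 0.0917 x [-0.1192  0.0012] y [-0.0346  0.027 ] [-5.90000e-02 -4.00000e-03  1.25542e+02  6.53690e+01  5.91000e-01]
top long top 214 z 0.05 x [-0.1459 -0.004 ] y [-0.0331  0.0294] [-7.10000e-02 -7.00000e-03  1.51197e+02  7.38990e+01  1.79949e+02]
side short top 1566 z 0.0913 x [-0.1174 -0.0119] y [-0.0319  0.0301] [-6.50000e-02 -1.00000e-03  1.09497e+02  6.63830e+01  2.00000e-03]
side long top 324 z 0.0494 x [-0.1437 -0.0123] y [-0.0297  0.0329] [-7.60000e-02  2.00000e-03  1.36434e+02  6.46910e+01  1.35200e+00]
```

View pics/crop2.png

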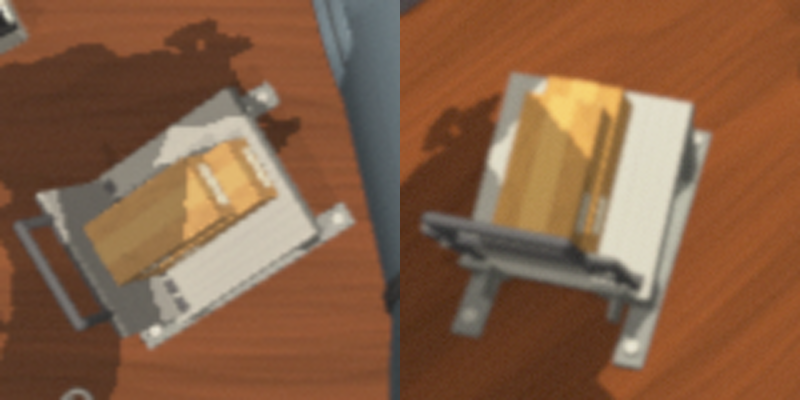

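The view shows both cartons stacked, squared up and flush against the raised backrest, short top at 91.7 mm and long top at 50 mm. The arm is clear, so I'm handing in.

```bash
python3 -c "
from rig import finish_job
print(finish_job())"
```

```text
the job is handed in; nothing more can be done
None
```

The backrest is up on its own, with the long carton flat on the deck and the short one squarely on top (within about 2 mm sideways). Both ends touch the backrest, nothing else was disturbed that I could see, and the job was handed in at about 26 s.

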